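# Fit the roof and hold the chimney of a model house

## Task

Lay the roof squarely across the tops of the model house's two walls, with its slot over the hearth, and let go of it. Then lower the chimney upright through the slot until its foot hangs about 30 mm above the hearth, touching nothing below, and finish while still gripping it there, holding still for the glue to take; the roof must stay lying on the walls. Leave the tree, the glue bottle, the yellow coil and the pen alone.

Things in the scene. Friction and masses are not known exactly. Their poses are not given: they have to be found in the camera images.
- house: Blue model house, fixed. Origin: centre of its underside, on the desk top. Baseboard 120 (x) by 180 (y) by 8 mm; two upright walls 8 mm thick, 120 mm along x, centred at y = +86 and -86 mm, tops 128 mm above the desk. Open at +x, -x and above. Inside at +y a brick hearth (70 by 58 mm, top 30 mm above the desk); at -y a grey sofa 38 mm high.
- hearth_top (a point): Point on the flat top of the hearth (its dark fire bed and two 5 mm logs are look only), at x = 0, y = +50, z = 30 mm of the house; axes as the house's. With the roof rightly laid, the middle of its slot lies straight above this point (102 mm above it).
- roof: Flat roof of blue board, loose, lying flat on the desk at the start: 130 mm (x) by 210 mm (y) by 8 mm thick. Origin: centre of its underside; z up. It has one rectangular through slot and one solid square roof light standing on its upper face. Laid centred on the house with its axes along the house's, it overhangs by 15 mm at both ends and 5 mm at both sides. About 130 g, balancing near y = -5 mm.
- roof_slot (a point): Centre of the slot through the roof, halfway through its thickness (4 mm above the underside), at x = 0, y = +50 mm of the roof; axes as the roof's. The slot is 46 mm long (x) and 20 mm wide (y), 8 mm deep, its edges bevelled about 1 mm.
- roof_light (a point): Centre of the solid square roof light by which the roof can be lifted: a block 40 by 40 mm and 36 mm high standing on the roof's upper face, at x = 0, y = -15 mm of the roof; this point is 26 mm above the roof's underside (the block reaches from 8 to 44 mm). Axes as the roof's.
- chimney: Chimney, loose, standing upright on its foot on the desk at the start: a plain stack of blue board, 44 mm (x) by 18 mm (y) and 150 mm tall, with two small terracotta pots (14 mm high, look only, within the outline) on top; the edges of its foot are stepped in by 1.5 mm over the lowest 4 mm. Origin: centre of its foot; z up. About 70 g. It goes through the slot with its 44 mm along the slot's length, either way round.
- chimney_center (a point): Centre of the chimney stack, 75 mm above its foot; axes as the chimney's.
- chimney_foot (a point): Centre of the underside of the chimney's foot; axes as the chimney's.
- tree: Bystander: model tree on a round wooden foot 48 mm across, 77 mm tall, loose. Origin: centre of its underside.
- glue: Bystander: white glue bottle with orange cap, 38 mm across, 85 mm tall, loose. Origin: centre of its underside.
- coil: Bystander: flat coil of yellow filament, 126 mm across, 13 mm high, loose. Origin: centre of its underside.
- pen3d: Bystander: white 3D-drawing pen lying on the desk, 180 mm long (its x), 26 mm thick, loose. Origin: under its middle.
Not all that is in view belongs to the job. What is meant by the roof is not red, and is the larger of those in its own colour. Several things look just like the house: the one meant starts nearest to the robot's base.

How it is judged:
On the way, in this order (a step that is already met when the one before it is completed fails the run):
1. the roof lies on both walls, square, its slot over the hearth, let go (horizontal distance between roof_slot and hearth_top below 0.015 m and angle between the x axis of roof_slot and the x axis of hearth_top, either way round below 0.12 rad and angle between roof_slot's own z axis and vertical below 0.04 rad and z of roof_slot in the frame of hearth_top between 0.099 and 0.105 m and contact force between roof and house above 0.2 N and contact force between the fingers and roof below 0.05 N and linear speed of roof below 0.01 m/s), for 0.3 s.
2. the chimney's foot has passed down through the slot (x of chimney_foot in the frame of roof_slot between -0.006 and 0.006 m and y of chimney_foot in the frame of roof_slot between -0.006 and 0.006 m and z of chimney_foot in the frame of roof_slot below -0.01 m), for 0.1 s.
At the end, for the whole second after the job is handed in: Roof flat on both walls (slot within 15 mm of above the hearth point, 0.12 rad of square), not held; chimney upright (0.07 rad) in the slot, foot 20 to 40 mm above the hearth, touching nothing of the house but the roof, at rest, still gripped (horizontal distance between roof_slot and hearth_top below 0.015 m and angle between the x axis of roof_slot and the x axis of hearth_top, either way round below 0.12 rad and angle between roof_slot's own z axis and vertical below 0.04 rad and z of roof_slot in the frame of hearth_top between 0.099 and 0.105 m and contact force between roof and house above 0.2 N and contact force between the fingers and roof below 0.5 N and x of chimney_foot in the frame of roof_slot between -0.006 and 0.006 m and y of chimney_foot in the frame of roof_slot between -0.006 and 0.006 m and z of chimney_foot in the frame of hearth_top between 0.02 and 0.04 m and angle between chimney_foot's own z axis and vertical below 0.07 rad and contact force between chimney and house below 0.05 N and contact force between the fingers and chimney above 1 N and linear speed of chimney below 0.01 m/s); the arm keeps its last pose, push and grip.
It fails at once if the tree is moved more than 30 mm (distance of tree from where it was at the start of the episode above 0.03 m).
It fails at once if the glue bottle is moved more than 30 mm (distance of glue from where it was at the start of the episode above 0.03 m).
It fails at once if the coil is moved more than 30 mm (distance of coil from where it was at the start of the episode above 0.03 m).
It fails at once if the pen is moved more than 30 mm (distance of pen3d from where it was at the start of the episode above 0.03 m).
It also fails if it takes over 72 s, if anything falls off the work surface, if the arm or the gripper's body presses on something with over 40 N, if the wrist force passes 120 N, or if a joint passes its speed limit or range.

## Robot

A 6-joint arm with a two-finger parallel gripper is mounted at the origin on the work surface. World frame = base frame: x ahead of the robot, y to its left, z up, the work surface at z = 0. Lengths are in m, angles in rad, forces in N, time in s.
With the tool pointing down it reaches from about 0.4 to 0.825 m from the base axis. Payload 7 kg.
Tool frame: the origin (TCP) lies between the finger pads; the fingertips stand 8 mm ahead of it and the grasp point (between the pads) lies 11 mm behind it (arm.finger_overhang is the distance from the TCP to the fingertips, in m); z points along the fingers, y is the line along which they close (so a half turn about z gives the same grasp; the last joint's range is limited). The gripper opens to 88 mm and grips with 3 to 60 N. Pads are 19 mm wide; open, the fingers measure 130 mm over their backs; the gripper's body (78 mm by 193 mm) begins 47 mm behind the grasp point.
Start: joints at [-0.899, 0.359, 0.012, 0, -1.224, -0.288], TCP at [0.253, -0.626, 0.235] pointing down, gripper open.
Joint ranges: [-3.07, 3.07], [-1.43, 2.12], [-1.02, 1.25], [-3.03, 1.67], [-3.05, -0], [-3.03, 3.03]. Speed limits (rad/s): [2.39, 2.39, 3.01, 3.14, 3.14, 3.14].

## Interface

Orientations are given as [roll, pitch, yaw] about the fixed x, y, z axes, in that order (R = Rz(yaw) Ry(pitch) Rx(roll)).
In Python, from station import arm gives the robot as it stands.
- The arm moves only by the tool move_arm, never from a script. Its argument "rows" is text: rows parted by semicolons, each of 7 numbers parted by spaces: the turn, a rotation vector about the tool's x, y, z in degrees, then the shift along the tool's x, y, z in m, then the finger opening in m, from 0 to 0.0876. A call has 1 to 8 rows; each row shifts and turns the commanded pose from where the row before left it, along the tool's axes as they then stand; what a row does not reach is not made up. A row lasts 1/8 s, in which the tool goes at most 62.5 mm and 10.7 degrees, less where a joint would pass 70% of its speed; a pose out of reach is approached as far as the arm can. A call is refused whole if a number of a shift passes 0.0625 or a number of a turn 10.7, either way. A call with a gripper value outside its range is refused whole. The fingers move at their own pace and stop on an object; "squeeze" is the grip in N (left out, the last holds). Time passes only in rows, so rows that do not move let the fingers close. It gives the time, the measured TCP pose, the force, the opening and the grip force at its end, in the units of the state.
- arm.get_state(): the state, without advancing time (a new reading comes with each control period).
- arm.grab_frame(name): name is "scene" or "top" or "wrist"; returns (picture, depth): 480x640x3 uint8, blue, green, red; 480x640 float32, m along the optical axis (not along the pixel's ray), 0 where there is no reading.
- arm.camera_model(name): a dict with "mtx" (3x3 intrinsics, pixels), "camera_from_world" (4x4, takes a point from world to camera coordinates); the wrist camera has in their place "mount" (4x4, takes a point from camera to tool coordinates, whose origin is the TCP and whose axes are the flange's). Camera axes: x right, y down, z forward; pixel columns grow to the right and rows downward; lengths in m; the calibration is good to about 2 mm. A picture is of the moment at which its call begins: read the wrist's pose just before it. camera_model takes no time and is no camera call.
- arm.job_done(): hands the job in; it is judged then, once.
The state is a dict: "t": time; "q": joint angles; "qd": joint speeds; "joint_efforts": joint torques, N m; "eef_pos": TCP position; "ee_rot": TCP orientation; "force": force on the tool from outside, world axes, zero at the start; "moment": the same for the moment, N m; "width": finger opening in m; "gripper_force": force on a finger pad.
Only numpy, scipy, OpenCV 4.12 (cv2) and the standard library are available. Lean on these libraries where they do the work, as an engineer would, in place of code of your own. Each camera call takes 0.05 s, during which the arm holds its last target. There are 200 camera calls.

## Working session

There is one attempt and no reset: what is moved stays moved. The work goes in short steps, Python scripts to look and compute and a tool call to move; the robot and the scene stay as the last step left them, time stands still between calls to the robot, and variables do not carry over. Pictures are saved under pics/ and viewed, at most 11 in all, crops included, and the job is handed in when it is done.

Besides the shell and the picture viewer there is one more tool, called after "Emit:" as a command line: name --argument value ..., lists and objects as JSON in quotes. move_arm: Moves the arm, as the interface text tells. Its arguments: {"type":"object","properties":{"rows":{"type":"string"},"squeeze":{"type":"number"}},"required":["rows"]}

```bash
ls; mkdir -p pics
cat > h.py <<'E'
import numpy as np, cv2, sys
from station import arm
from scipy.spatial.transform import Rotation as R
def cam(name):
    m=arm.camera_model(name); K=np.array(m["mtx"])
    if name=="wrist":
        s=arm.get_state(); T=np.eye(4); T[:3,:3]=R.from_euler('xyz',s["ee_rot"]).as_matrix(); T[:3,3]=s["eef_pos"]
        W=T@np.array(m["mount"])
    else: W=np.linalg.inv(np.array(m["camera_from_world"]))
    return K,W
def cloud(name):
    K,W=cam(name); im,d=arm.grab_frame(name)
    v,u=np.mgrid[:480,:640]
    p=np.stack([(u-K[0,2])/K[0,0]*d,(v-K[1,2])/K[1,1]*d,d],-1)
    return im,d,p@W[:3,:3].T+W[:3,3],K,W
E
python3 - <<'E'
from h import *
for n in ("top","scene"):
    im,d,P,K,W=cloud(n); cv2.imwrite(f"pics/{n}1.png",im); np.save(f"{n}1.npy",P); print(n,W[:3,3],K[0,0])
print(arm.get_state())
E
```

```text
pics
top [0.34736623 0.07856037 1.62288012] 562.6536138805437
scene [1.15534473 0.42611795 0.89844118] 486.3933406222969
{'t': 0.1, 'q': array([-8.98863146e-01,  3.59332185e-01,  1.11745361e-02, -3.01890951e-04,
       -1.22408559e+00, -2.88091507e-01]), 'qd': array([-1.46970465e-05, -2.55868873e-03,  2.50220960e-03, -9.45219393e-05,
        9.28643048e-04, -1.09980432e-03]), 'joint_efforts': array([ 3.44274449e-04, -5.84161234e+01,  2.93752027e+01,  7.01552510e+00,
        1.02232632e-02, -5.21449192e-05]), 'eef_pos': array([ 0.2525978 , -0.62551468,  0.23371708]), 'ee_rot': array([ 3.14012473e+00, -1.39021606e-04, -2.75785367e+00]), 'force': array([-0.63696703, -0.61474911,  0.01594267]), 'moment': array([-0.01965023,  0.0051747 , -0.08812316]), 'gripper_force': 0.0, 'width': 0.08736705070377046}
```

View pics/top1.png

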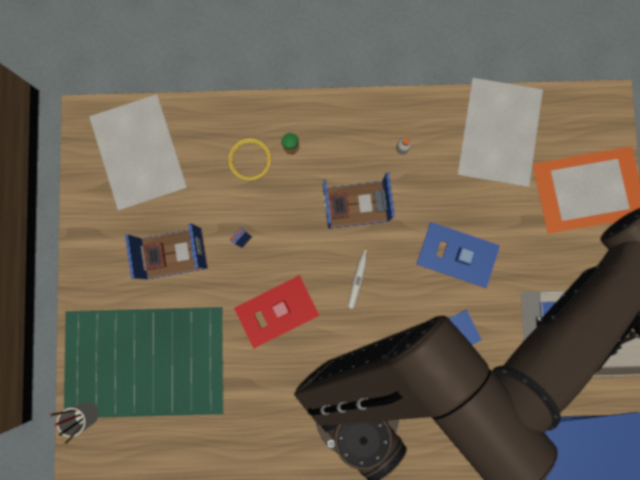

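View pics/scene1.png

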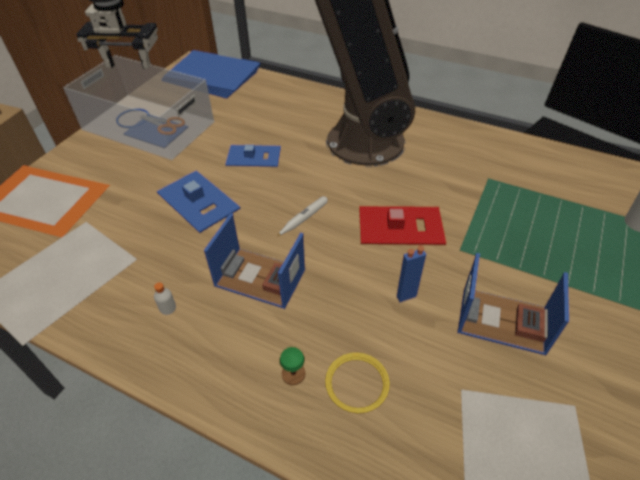

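The top view shows two candidate houses at (358,202) and (167,252), both with the hearth to the left. The blue roof is at (457,254) with its slot at (441,249) and its light at (466,256). A smaller blue roof is partly hidden at (465,330), and the chimney is at (240,237). The scene view agrees.

Run:
```python
from h import *
P=np.load("top1.npy"); im=cv2.imread("pics/top1.png"); hsv=cv2.cvtColor(im,cv2.COLOR_BGR2HSV)
m=cv2.inRange(hsv,(100,90,40),(130,255,255))
K,W=cam("top"); print(np.round(W[:3,:3],2).tolist(), np.round(P[300,100],3),np.round(P[330,380],3))
def box(name,r,zl,zh,extra=None):
    x0,y0,x1,y1=r; k=np.zeros(m.shape,bool); k[y0:y1,x0:x1]=1
    z=P[...,2]; k&=(z>zl)&(z<zh)
    if extra is None: k&=m>0
    q=P[k]; c,s,a=cv2.minAreaRect(q[:,:2].astype(np.float32)); 
    print(name,len(q),"c",np.round(c,4),"size",np.round(s,4),"ang",round(a,2),"z",np.round(np.percentile(q[:,2],[5,50,95]),4),"dist",round(np.hypot(*c),3))
box("roof",(405,215,510,295),-.005,.02); box("light",(440,235,490,275),.03,.06)
for n,r in(("h1",(315,165,405,235)),("h2",(120,215,215,285))): box(n+" walls",r,.11,.15)
box("chim",(225,222,260,252),.12,.18,1)
for n,r in(("coil",(225,135,275,185)),("tree",(275,128,305,155)),("glue",(392,132,415,155)),("pen",(340,245,375,312))): box(n,r,.008,.12,1)
```

```text
[[-0.03, -0.99, 0.1], [-1.0, 0.03, 0.0], [-0.01, -0.1, -1.0]] [0.336 0.724 0.007] [ 0.231 -0.073  0.   ]
roof 2745 c [ 0.4396 -0.3043] size [0.2079 0.1269] ang 69.67 z [0.0015 0.0076 0.0139] dist 0.535
light 84 c [ 0.4351 -0.3176] size [0.041  0.0411] ang 68.57 z [0.0328 0.0434 0.0491] dist 0.539
h1 walls 189 c [ 0.5919 -0.0152] size [0.116  0.1774] ang 5.61 z [0.1158 0.1275 0.1324] dist 0.592
h2 walls 358 c [0.4638 0.5137] size [0.1147 0.1815] ang 8.37 z [0.1125 0.1266 0.1334] dist 0.692
chim 144 c [0.4974 0.3076] size [0.0196 0.0443] ang 45.26 z [0.1277 0.1507 0.1669] dist 0.585
coil 399 c [0.7289 0.2941] size [0.1377 0.1365] ang 89.09 z [0.0084 0.0118 0.0178] dist 0.786
tree 253 c [0.784  0.1677] size [0.0724 0.05  ] ang 4.02 z [0.0103 0.0718 0.0793] dist 0.802
glue 190 c [ 0.7549 -0.1527] size [0.043  0.0338] ang 68.37 z [0.0104 0.056  0.0875] dist 0.77
pen 495 c [ 0.3805 -0.0085] size [0.1765 0.0954] ang 1.33 z [0.0098 0.0215 0.0293] dist 0.381
```

```bash
cat > go.py <<'E'
# python3 go.py x y z yaw_deg(of object frame, mod 180): prints the turn about tool z, then the shift in the turned tool axes
from h import *
x,y,z,yaw=map(float,sys.argv[1:5]); s=arm.get_state()
cur=np.degrees(s["ee_rot"][2]); d=(yaw-cur+90)%180-90
Rt=R.from_euler('xyz',[np.pi,0,np.radians(cur+d)]); e=np.array([x,y,z])-s["eef_pos"]
# turn taken about vertical: tool z down -> sign flipped; also tilt to be mended
rv=(R.from_euler('xyz',s["ee_rot"]).inv()*Rt).as_rotvec(degrees=True)
print("turn",np.round(rv,2),"shift(tool, after turn)",np.round(Rt.inv().apply(e),4),"q",np.round(s["q"],2))
E
python3 go.py .435 -.318 .235 -20.3
```

```text
turn [ 8.000e-02 -4.000e-02  4.229e+01] shift(tool, after turn) [-0.0644  0.3517 -0.0013] q [-0.9   0.36  0.01 -0.   -1.22 -0.29]
```

Emit:
move_arm --rows "0 0 10.6 0 0 0 0.0876; 0 0 10.6 0 0 0 0.0876; 0 0 10.6 0 0 0 0.0876; 0 0 10.5 0 0 0 0.0876; 0 0 0 -0.016 0.058 0 0.0876; 0 0 0 -0.016 0.058 0 0.0876; 0 0 0 -0.016 0.058 0 0.0876; 0 0 0 -0.016 0.058 0 0.0876"

```text
t: 1.1
eef_pos: [0.3939, -0.4288, 0.2343]
ee_rot: [3.141, -0.0, 2.787]
force: [1.1, -0.7, 0.7]
width: 0.0874
gripper_force: 0.0
```

Emit:
move_arm --rows "0 0 0 0 0.058 0 0.0876; 0 0 0 0 0.058 0 0.0876; 0 0 0 0 0 0 0.0876; 0 0 0 0 0 0 0.0876"

```text
t: 1.6
eef_pos: [0.4336, -0.3215, 0.2345]
ee_rot: [-3.142, -0.0, 2.788]
force: [-0.7, -0.1, -0.1]
width: 0.0873
gripper_force: 0.0
```

```bash
python3 go.py .435 -.318 .235 -20.3
python3 - <<'E'
from h import *
im,d,P,K,W=cloud("wrist"); cv2.imwrite("pics/w1.png",im); np.save("w1.npy",P)
hsv=cv2.cvtColor(im,cv2.COLOR_BGR2HSV); m=cv2.inRange(hsv,(100,90,40),(130,255,255))>0
for n,a,b in(("light",.035,.055),("roof",.002,.018)):
    q=P[m&(P[...,2]>a)&(P[...,2]<b)]
    if len(q)>10: print(n,len(q),cv2.minAreaRect(q[:,:2].astype(np.float32)),np.median(q[:,2]))
print(arm.get_state()["eef_pos"])
E
```

```text
turn [-0.   -0.01  0.06] shift(tool, after turn) [-0.0001  0.0038 -0.0005] q [-0.27  0.14 -0.29  0.   -1.15 -1.65]
light 1465 ((0.5005031824111938, -0.21407119929790497), (0.2956036329269409, 0.05242632329463959), 56.33781051635742) 0.043696651393731856
roof 29119 ((0.43577733635902405, -0.21070587635040283), (0.3856389820575714, 0.23559217154979706), 63.809974670410156) 0.007740449794784332
[ 0.43334773 -0.32205486  0.23442254]
```

View pics/w1.png

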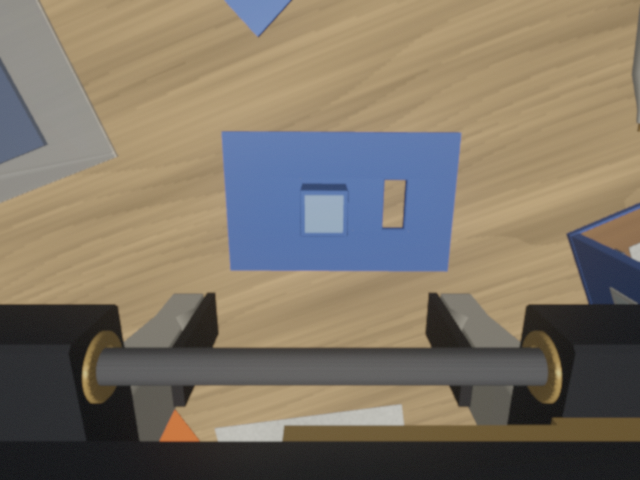

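The wrist view shows the roof square to the tool, with the light at (325,213) and the slot at (394,204). The light lies ahead of the fingers in the picture. I'll measure its connected component.

```bash
cat > comp.py <<'E'
from h import *
def comp(im,P,uv,a,b,lo=(100,70,40),hi=(130,255,255)):
    m=cv2.inRange(cv2.cvtColor(im,cv2.COLOR_BGR2HSV),lo,hi)*((P[...,2]>a)&(P[...,2]<b)).astype(np.uint8)
    n,L,st,_=cv2.connectedComponentsWithStats(m); ys,xs=np.where(L>0); 
    i=np.argmin((xs-uv[0])**2+(ys-uv[1])**2); q=P[L==L[ys[i],xs[i]]]
    c,s,g=cv2.minAreaRect(q[:,:2].astype(np.float32)); print(len(q),np.round(c,4),np.round(s,4),round(g,2),"z",round(float(np.median(q[:,2])),4)); return q
E
python3 - <<'E'
from comp import *
im=cv2.imread("pics/w1.png");P=np.load("w1.npy")
comp(im,P,(325,213),.036,.052,(90,20,60)); comp(im,P,(280,200),.000,.016)
print(P[213,325],P[204,394])
E
python3 go.py .435 -.318 .021 -20.3
```

```text
2281 [ 0.4337 -0.3188] [0.04   0.0402] 69.41 z 0.044
27661 [ 0.4389 -0.3047] [0.2094 0.1293] 69.52 z 0.0078
[ 0.43380025 -0.31762424  0.04319889] [ 0.45794756 -0.25702705 -0.00066577]
turn [-0.   -0.02 -0.02] shift(tool, after turn) [-1.000e-04  4.400e-03  2.134e-01] q [-0.28  0.14 -0.29  0.   -1.15 -1.65]
```

Emit:
move_arm --rows "0 0 0.2 0.001 0.003 0.05 0.0876; 0 0 0 0 0 0.05 0.0876; 0 0 0 0 0 0.05 0.0876; 0 0 0 0 0 0.04 0.0876; 0 0 0 0 0 0.015 0.0876; 0 0 0 0 0 0.008 0.0876; 0 0 0 0 0 0 0.0876; 0 0 0 0 0 0 0.0876"

```text
t: 2.65
eef_pos: [0.4345, -0.319, 0.0228]
ee_rot: [3.142, 0.002, 2.784]
force: [0.6, -0.1, -0.1]
width: 0.0877
gripper_force: 0.0
```

Emit:
move_arm --rows "0 0 0 0 0 0 0.02; 0 0 0 0 0 0 0.02; 0 0 0 0 0 0 0.02; 0 0 0 0 0 0 0.02; 0 0 0 0 0 0 0.02; 0 0 0 0 0 0 0.02" --squeeze 25

```text
t: 3.4
eef_pos: [0.4336, -0.3186, 0.0215]
ee_rot: [-3.142, -0.0, 2.784]
force: [0.3, -0.1, 1.1]
width: 0.0399
gripper_force: 25.0
```

Emit:
move_arm --rows "0 0 0 0 0 -0.01 0.02; 0 0 0 0 0 -0.03 0.02; 0 0 0 0 0 -0.04 0.02; 0 0 0 0 0 -0.04 0.02; 0 0 0 0 0 -0.04 0.02; 0 0 0 0 0 -0.03 0.02; 0 0 0 0 0 0 0.02; 0 0 0 0 0 0 0.02"

```text
t: 4.4
eef_pos: [0.4331, -0.3182, 0.2113]
ee_rot: [3.141, -0.0, 2.783]
force: [-0.7, 0.8, -0.8]
width: 0.0399
gripper_force: 25.0
```

Run:
```python
from comp import *
Q=[]
for n in("top","scene"):
    im,d,P,K,W=cloud(n); cv2.imwrite(f"pics/{n}2.png",im)
    m=cv2.inRange(cv2.cvtColor(im,cv2.COLOR_BGR2HSV),(100,60,20),(135,255,255))>0
    z=P[...,2]; k=m&(z>.02)&(z<.135)&(np.hypot(P[...,0]-.592,P[...,1]+.015)<.125)
    q=P[k]; Q.append(q); print(n,len(q))
    for a,b in((.02,.12),(.12,.135)):
        w=q[(q[:,2]>a)&(q[:,2]<b)]
        c,s,g=cv2.minAreaRect(w[:,:2].astype(np.float32)); print(len(w),np.round(c,4),np.round(s,4),round(g,2))
    # walls as lines: split by side
    w=q[q[:,2]>.03]; 
    for sd in(1,-1):
        v=w[(w[:,1]+.015)*sd>.05]; 
        if len(v)>20:
            l=cv2.fitLine(v[:,:2].astype(np.float32),cv2.DIST_HUBER,0,.01,.01).ravel(); print(sd,len(v),"dir deg",round(np.degrees(np.arctan2(l[1],l[0])),2),"at",np.round(l[2:],4), "xr",np.round(np.percentile(v[:,0],[1,99]),4))
# baseboard via wood? print
print(arm.get_state()["eef_pos"])
```

```text
top 397
177 [ 0.5904 -0.0148] [0.114  0.1766] 5.41
220 [ 0.5916 -0.0155] [0.1184 0.1784] 5.17
1 117 dir deg 5.15 at [0.5791 0.0693] xr [0.5255 0.6399]
-1 276 dir deg 5.48 at [ 0.6037 -0.0979] xr [0.5419 0.6557]
scene 1885
1492 [ 0.6007 -0.0138] [0.1194 0.1779] 4.3
393 [ 0.5986 -0.0169] [0.1194 0.181 ] 5.73
1 708 dir deg 5.36 at [0.5896 0.0718] xr [0.5354 0.6495]
-1 1064 dir deg 5.23 at [ 0.6252 -0.0976] xr [0.5504 0.6649]
[ 0.43292125 -0.31826786  0.21057039]
```

View pics/scene2.png

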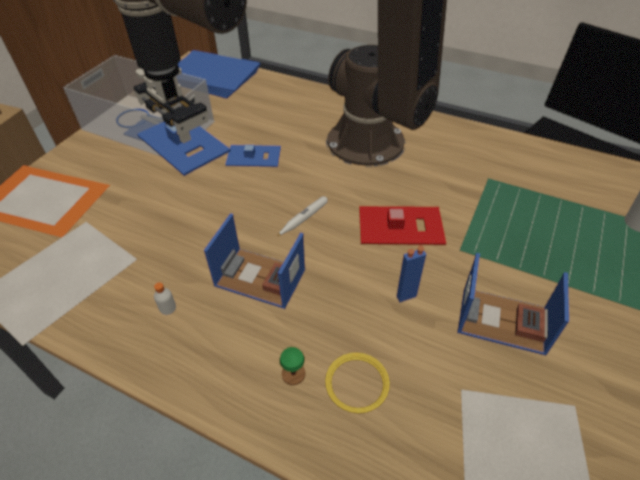

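The scene view shows the roof lifted level in the gripper at (185,145). The house at (255,265) is clear.

```bash
python3 go.py .5944 -.0304 .195 5.4
```

```text
turn [  0.03  -0.11 -25.92] shift(tool, after turn) [-0.1879  0.2714  0.0156] q [-0.27  0.15 -0.33 -0.   -1.1  -1.66]
```

Emit:
move_arm --rows "0 0 -6.5 0 0 0 0.02; 0 0 -6.5 0 0 0 0.02; 0 0 -6.5 0 0 0 0.02; 0 0 -6.4 0 0 0 0.02; 0 0 0 -0.015 0.022 0 0.02; 0 0 0 -0.028 0.04 0 0.02; 0 0 0 -0.028 0.04 0 0.02; 0 0 0 -0.028 0.04 0 0.02"

```text
t: 5.5
eef_pos: [0.5189, -0.1666, 0.2106]
ee_rot: [3.141, -0.002, -3.048]
force: [0.5, 0.4, -1.2]
width: 0.0399
gripper_force: 25.0
```

Emit:
move_arm --rows "0 0 0 -0.028 0.04 0 0.02; 0 0 0 -0.028 0.04 0 0.02; 0 0 0 -0.02 0.03 0.005 0.02; 0 0 0 -0.01 0.015 0.005 0.02; 0 0 0 0 0 0.005 0.02; 0 0 0 0 0 0 0.02; 0 0 0 0 0 0 0.02"

```text
t: 6.38
eef_pos: [0.5924, -0.0363, 0.1967]
ee_rot: [-3.141, -0.0, -3.049]
force: [0.7, -1.1, -1.3]
width: 0.04
gripper_force: 25.0
```

```bash
python3 go.py .5944 -.0304 .1495 5.4;  python3 - <<'E'
from comp import *
for n in ("top","scene","wrist"):
    im,d,P,K,W=cloud(n); cv2.imwrite(f"pics/{n}3.png",im); np.save(f"{n}3.npy",P)
    k=np.abs(P[...,2]-.182)<.012; k&=np.hypot(P[...,0]-.592,P[...,1]+.015)<.14
    m=cv2.inRange(cv2.cvtColor(im,cv2.COLOR_BGR2HSV),(100,60,20),(135,255,255))>0
    q=P[k&m]; c,s,g=cv2.minAreaRect(q[:,:2].astype(np.float32)); print(n,len(q),np.round(c,4),np.round(s,4),round(g,2),np.median(q[:,2]))
    A=np.c_[q[:,:2],np.ones(len(q))]; print("tilt",np.round(np.linalg.lstsq(A,q[:,2],rcond=None)[0],4))
a=cv2.imread("pics/scene3.png")[120:400,150:450]; b=cv2.imread("pics/wrist3.png")
cv2.imwrite("pics/c3.png",np.hstack([cv2.resize(a,(400,373)),cv2.resize(b,(400,373))]))
E
```

```text
turn [-0.01 -0.01 -0.07] shift(tool, after turn) [-0.0026  0.0057  0.0472] q [ 0.27  0.25 -0.23  0.   -1.09 -1.75]
top 1277 [ 0.5595 -0.0228] [0.0654 0.2081] 5.39 0.18307584972949198
tilt [-0.0242  0.0007  0.1963]
scene 3448 [ 0.5962 -0.0206] [0.1341 0.2113] 5.53 0.18246510293176615
tilt [-0.0026 -0.0026  0.184 ]
wrist 73067 [ 0.5896 -0.0196] [0.1254 0.2115] 5.38 0.18320705364114562
tilt [ 0.001  -0.0005  0.1827]
```

View pics/c3.png

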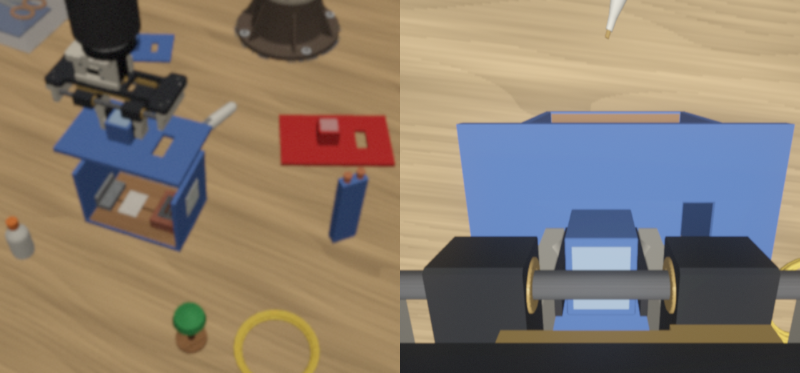

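The left crop shows the roof held level above the house. The right crop (wrist view) shows the slot on the hearth side. Lowering.

Emit:
move_arm --rows "0 0 0 -0.003 0.006 0 0.02; 0 0 0 0 0 0.015 0.02; 0 0 0 0 0 0.015 0.02; 0 0 0 0 0 0.008 0.02; 0 0 0 0 0 0.004 0.02; 0 0 0 0 0 0.002 0.02; 0 0 0 0 0 0 0.02; 0 0 0 0 0 0 0.02"

```text
t: 7.52
eef_pos: [0.5954, -0.0291, 0.153]
ee_rot: [3.142, 0.001, -3.047]
force: [-0.0, 0.5, -1.2]
width: 0.0399
gripper_force: 25.0
```

Emit:
move_arm --rows "0 0 0 0 0 0.001 0.02; 0 0 0 0 0 0.001 0.02; 0 0 0 0 0 0.001 0.02; 0 0 0 0 0 0 0.02; 0 0 0 0 0 0 0.02"

```text
t: 8.15
eef_pos: [0.5952, -0.0291, 0.1496]
ee_rot: [-3.142, -0.0, -3.047]
force: [-0.1, 0.1, -0.6]
width: 0.0396
gripper_force: 25.0
```

Emit:
move_arm --rows "0 0 0 0 0 0.001 0.02; 0 0 0 0 0 0 0.02; 0 0 0 0 0 0 0.02; 0 0 0 0 0 0 0.02"

```text
t: 8.65
eef_pos: [0.5952, -0.0291, 0.1495]
ee_rot: [-3.141, 0.001, -3.047]
force: [-3.7, 1.2, 6.1]
width: 0.0398
gripper_force: 25.0
```

Emit:
move_arm --rows "0 0 0 0 0 0 0.06; 0 0 0 0 0 0 0.06; 0 0 0 0 0 0 0.07; 0 0 0 0 0 0 0.07; 0 0 0 0 0 -0.01 0.07; 0 0 0 0 0 -0.03 0.07; 0 0 0 0 0 -0.05 0.07; 0 0 0 0 0 -0.05 0.07"

```text
t: 9.65
eef_pos: [0.595, -0.0292, 0.2908]
ee_rot: [-3.141, 0.0, -3.047]
force: [1.3, 0.3, 0.0]
width: 0.0699
gripper_force: 0.0
```

Emit:
move_arm --rows "0 0 0 0.05 0 -0.04 0.0876; 0 0 0 0.05 0 0 0.0876; 0 0 0 0 0 0 0.0876; 0 0 0 0 0 0 0.0876"

```text
t: 10.15
eef_pos: [0.4969, -0.0384, 0.3287]
ee_rot: [3.141, 0.002, -3.047]
force: [0.9, 0.5, 0.8]
width: 0.0875
gripper_force: 0.0
```

```bash
cat > roof.py <<'E'
from comp import *
def slotpx(im,P,K,W,lo,zt=.136):
    """slot centre from the colour mask of the roof's upper face: hole in the contour, rays cast on z=zt"""
    m=cv2.inRange(cv2.cvtColor(im,cv2.COLOR_BGR2HSV),(100,70,lo),(135,255,255))
    cs,h=cv2.findContours(m,cv2.RETR_CCOMP,cv2.CHAIN_APPROX_NONE)
    for c,hh in zip(cs,h[0]):
        if hh[3]>=0 and cv2.contourArea(c)>150:
            uv=c[:,0].astype(float); r=np.c_[(uv[:,0]-K[0,2])/K[0,0],(uv[:,1]-K[1,2])/K[1,1],np.ones(len(uv))]@W[:3,:3].T
            X=W[:3,3]+r*((zt-W[2,3])/r[:,2])[:,None]; a=cv2.minAreaRect(X[:,:2].astype(np.float32))
            print("hole",np.round(uv.mean(0)),np.round(a[0],4),np.round(a[1],4),round(a[2],2))
E
python3 - <<'E'
from roof import *
for n in("top","scene","wrist"):
    print(n); im,d,P,K,W=cloud(n); cv2.imwrite(f"pics/{n}4.png",im); np.save(f"{n}4.npy",P)
    k=np.abs(P[...,2]-.136)<.010; k&=np.hypot(P[...,0]-.592,P[...,1]+.015)<.14
    m=cv2.inRange(cv2.cvtColor(im,cv2.COLOR_BGR2HSV),(100,60,20),(135,255,255))>0
    q=P[k&m]; c,s,g=cv2.minAreaRect(q[:,:2].astype(np.float32)); print(len(q),np.round(c,4),np.round(s,4),round(g,2),np.median(q[:,2]))
    A=np.c_[q[:,:2],np.ones(len(q))]; print("tilt",np.round(np.linalg.lstsq(A,q[:,2],rcond=None)[0],4))
    slotpx(im,P,K,W,110)
a=cv2.imread("pics/scene4.png")[120:400,150:450]; b=cv2.imread("pics/wrist4.png")
cv2.imwrite("pics/c4.png",np.hstack([cv2.resize(a,(350,327)),cv2.resize(b,(436,327))]))
E
```

```text
top
689 [0.6463 0.0215] [0.0464 0.163 ] 18.01 0.1357662720987194
tilt [-1.160e-02  1.000e-04  1.432e-01]
scene
3968 [ 0.5987 -0.013 ] [0.1328 0.2106] 5.77 0.13518042231507205
tilt [-0.0026 -0.0012  0.1367]
hole [276. 247.] [0.5952 0.0377] [0.0514 0.0252] 5.35
hole [248. 236.] [ 0.5954 -0.0285] [0.0563 0.0618] 49.43
hole [246. 226.] [ 0.5713 -0.0518] [0.0371 0.0357] 5.21
wrist
18157 [ 0.5759 -0.0145] [0.0938 0.2097] 5.48 0.1357077082626123
tilt [ 0.0024 -0.0003  0.1343]
hole [321. 309.] [ 0.5851 -0.0286] [0.0159 0.0407] 5.4
hole [392. 318.] [0.5879 0.0362] [0.0454 0.0219] 5.4
```

View pics/c4.png

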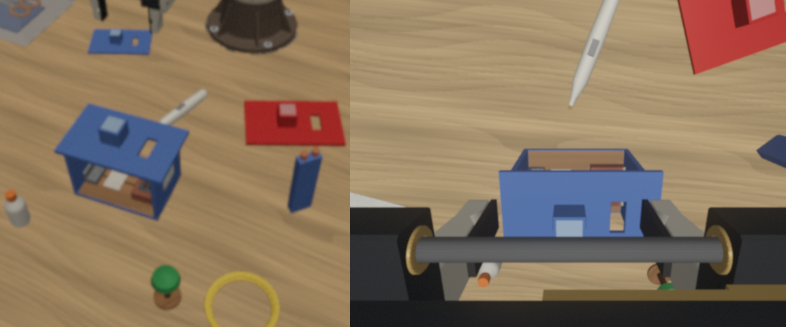

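The roof lies flat on the house, let go: level at z = 0.136, with the slot on the hearth side. Next is the chimney. I'll turn the tool +130° in world, away from the last joint's limit.

Emit:
move_arm --rows "0 0 -10.6 -0.003 0.03 0 0.0876; 0 0 -10.6 0 0.06 0 0.0876; 0 0 -10.6 0.01 0.06 0 0.0876; 0 0 -10.6 0.02 0.05 0 0.0876; 0 0 -10.6 0.03 0.05 0 0.0876; 0 0 -10.6 0.02 0.02 0 0.0876; 0 0 -10.6 0 0 0 0.0876; 0 0 -10.6 0 0 0 0.0876"

```text
t: 11.3
eef_pos: [0.3138, 0.1317, 0.3277]
ee_rot: [-3.142, -0.0, -1.56]
force: [-0.4, -0.8, -0.2]
width: 0.0875
gripper_force: 0.0
```

Emit:
move_arm --rows "0 0 -10.6 0 0 0 0.0876; 0 0 -10.6 0 0 0 0.0876; 0 0 -10.6 0 0 0 0.0876; 0 0 -10.6 0 0 0 0.0876; 0 0 0 0 0 0 0.0876"

```text
t: 11.92
eef_pos: [0.3141, 0.1315, 0.3274]
ee_rot: [3.14, -0.0, -0.829]
force: [0.6, -0.3, 0.1]
width: 0.0876
gripper_force: 0.0
```

```bash
python3 go.py .4974 .3076 .29 -44.7
```

```text
turn [ 0.07 -0.02 -2.79] shift(tool, after turn) [ 0.0065 -0.2541  0.0374] q [ 0.99 -0.3  -0.46  0.   -1.41 -0.25]
```

Emit:
move_arm --rows "0 0 -2.8 0 -0.03 0 0.0876; 0 0 0 0.006 -0.06 0 0.0876; 0 0 0 0 -0.06 0 0.0876; 0 0 0 0 -0.06 0 0.0876; 0 0 0 0 -0.034 0 0.0876; 0 0 0 0 -0.01 0 0.0876; 0 0 0 0 0 0 0.0876; 0 0 0 0 0 0 0.0876"

```text
t: 12.92
eef_pos: [0.4969, 0.3061, 0.328]
ee_rot: [-3.141, 0.0, -0.78]
force: [-0.4, -0.4, 0.3]
width: 0.0874
gripper_force: 0.0
```

```bash
python3 - <<'E'
from roof import *
im,d,P,K,W=cloud("wrist"); cv2.imwrite("pics/w5.png",im); np.save("w5.npy",P)
z=P[...,2]; near=np.hypot(P[...,0]-.4974,P[...,1]-.3076)<.05
for a,b in((.142,.157),(.155,.17),(.02,.13)):
    q=P[near&(z>a)&(z<b)]; print(a,len(q)); 
    if len(q)>20: c,s,g=cv2.minAreaRect(q[:,:2].astype(np.float32)); print(np.round(c,4),np.round(s,4),round(g,2),np.median(q[:,2]))
E
python3 go.py .4974 .3076 .117 -44.7
```

```text
0.142 707
[0.4973 0.3079] [0.0179 0.0444] 47.33 0.14983705821064908
0.155 508
[0.4972 0.3076] [0.0134 0.0359] 46.99 0.1639098232451503
0.02 312
[0.513  0.2932] [0.018  0.0013] 46.34 0.08603464101338648
turn [-0.05  0.01  0.04] shift(tool, after turn) [-0.0007 -0.0014  0.2113] q [ 0.89  0.16 -0.04 -0.   -1.37 -0.1 ]
```

View pics/w5.png

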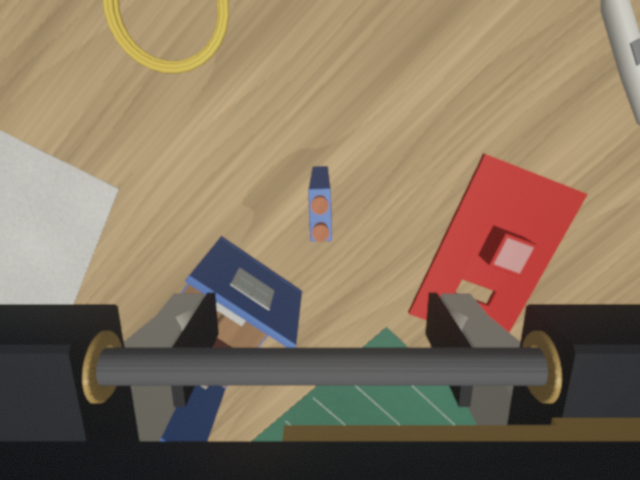

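The chimney top is at (320,215) in the picture, upright, with its yaw near -43°. It measures 18 x 44 mm at z = 0.150, which matches what was given.

Emit:
move_arm --rows "0 0 -1.9 -0.001 -0.001 0.05 0.0876; 0 0 0 0 0 0.05 0.0876; 0 0 0 0 0 0.05 0.0876; 0 0 0 0 0 0.04 0.0876; 0 0 0 0 0 0.015 0.0876; 0 0 0 0 0 0.007 0.0876; 0 0 0 0 0 0 0.0876; 0 0 0 0 0 0 0.0876"

```text
t: 13.98
eef_pos: [0.4981, 0.3088, 0.1171]
ee_rot: [-3.139, -0.0, -0.745]
force: [-0.3, 0.2, 0.1]
width: 0.0879
gripper_force: 0.0
```

Emit:
move_arm --rows "0 0 0 0 0 0 0.03; 0 0 0 0 0 0 0.03; 0 0 0 0 0 0 0.022; 0 0 0 0 0 0 0.015; 0 0 0 0 0 0 0.005; 0 0 0 0 0 0 0.005; 0 0 0 0 0 0 0.005; 0 0 0 0 0 0 0.005" --squeeze 25

```text
t: 14.98
eef_pos: [0.4974, 0.3081, 0.1156]
ee_rot: [3.142, 0.0, -0.745]
force: [0.2, -0.0, -0.5]
width: 0.018
gripper_force: 25.0
```

Emit:
move_arm --rows "0 0 0 0 0 -0.005 0.005; 0 0 0 0 0 -0.02 0.005; 0 0 0 0 0 -0.04 0.005; 0 0 0 0 0 -0.04 0.005; 0 0 0 0 0 -0.04 0.005; 0 0 0 0 0 -0.03 0.005; 0 0 0 0 0 0 0.005; 0 0 0 0 0 0 0.005"

```text
t: 15.98
eef_pos: [0.497, 0.3079, 0.29]
ee_rot: [3.141, 0.001, -0.746]
force: [0.0, 0.3, -2.0]
width: 0.0182
gripper_force: 25.0
```

```bash
python3 go.py .588 .145 .29 5.4
```

```text
turn [ 3.000e-02  5.000e-02 -4.812e+01] shift(tool, after turn) [0.0753 0.1708 0.    ] q [ 0.89  0.18 -0.11 -0.   -1.29 -0.06]
```

Emit:
move_arm --rows "0 0 -8 0 0 0 0.005; 0 0 -8 0 0 0 0.005; 0 0 -8 0 0 0 0.005; 0 0 -8 0 0 0 0.005; 0 0 -8 0 0 0 0.005; 0 0 -8 0 0 0 0.005; 0 0 0 0.015 0.034 0 0.005; 0 0 0 0.02 0.045 0 0.005"

```text
t: 16.98
eef_pos: [0.5392, 0.2323, 0.289]
ee_rot: [3.14, 0.002, 0.094]
force: [1.7, 0.2, -1.3]
width: 0.0183
gripper_force: 25.0
```

Emit:
move_arm --rows "0 0 0 0.02 0.045 0 0.005; 0 0 0 0.015 0.034 0 0.005; 0 0 0 0.005 0.013 0 0.005; 0 0 0 0 0 0 0.005; 0 0 0 0 0 0 0.005"

```text
t: 17.6
eef_pos: [0.5874, 0.1454, 0.2901]
ee_rot: [3.142, 0.001, 0.093]
force: [-0.7, 0.9, -0.2]
width: 0.0178
gripper_force: 25.0
```

Run:
```python
from roof import *
s=arm.get_state(); print(s["eef_pos"],np.degrees(s["ee_rot"]))
im,d,P,K,W=cloud("wrist"); cv2.imwrite("pics/w6.png",im); np.save("w6.npy",P)
slotpx(im,P,K,W,110)
k=(np.abs(P[...,2]-.136)<.01)&(cv2.inRange(cv2.cvtColor(im,cv2.COLOR_BGR2HSV),(100,60,20),(135,255,255))>0)
q=P[k]; c,sz,g=cv2.minAreaRect(q[:,:2].astype(np.float32)); print("roof",np.round(c,4),np.round(sz,4),g,np.median(q[:,2]))
T=s["eef_pos"]
for n in("scene","top"):
    im,d,P,K,W=cloud(n); cv2.imwrite(f"pics/{n}6.png",im); m=cv2.inRange(cv2.cvtColor(im,cv2.COLOR_BGR2HSV),(100,60,20),(135,255,255))>0
    print(n);slotpx(im,P,K,W,110)
    near=m&(np.hypot(P[...,0]-T[0],P[...,1]-T[1])<.04)&(P[...,2]>.16)&(P[...,2]<.28)
    q=P[near]; print(len(q))
    if len(q)>50:
        for a in np.arange(.17,.28,.02):
            w=q[np.abs(q[:,2]-a)<.01]
            if len(w)>10: c,sz,g=cv2.minAreaRect(w[:,:2].astype(np.float32)); print(round(a,2),len(w),np.round(c,4),np.round(sz,4),round(g,1), np.round(np.median(w,0),4))
        print("zmin",np.percentile(q[:,2],[.5,2]))
```

```text
[0.58743847 0.14542718 0.29012528] [1.79995365e+02 4.30092073e-02 5.31542588e+00]
hole [580. 246.] [ 0.5866 -0.0523] [0.0371 0.038 ] 5.32
hole [539. 236.] [ 0.5892 -0.0188] [0.0487 0.0184] 5.42
hole [464. 230.] [0.5907 0.0385] [0.0457 0.0203] 5.12
roof [ 0.5941 -0.008 ] [0.1301 0.2013] 5.442163467407227 0.13598732679535558
scene
hole [276. 247.] [0.5957 0.0377] [0.0509 0.0252] 4.47
hole [248. 236.] [ 0.5958 -0.0288] [0.0563 0.0608] 49.43
hole [246. 226.] [ 0.5716 -0.0517] [0.0373 0.0358] 7.03
493
0.19 73 [0.5973 0.1537] [0.0133 0.0419] 75.2 [0.6121 0.1532 0.1926]
0.21 102 [0.5973 0.1542] [0.0142 0.04  ] 73.6 [0.6113 0.1538 0.2104]
0.23 106 [0.5966 0.1537] [0.015  0.0419] 74.3 [0.6116 0.1539 0.2299]
0.25 116 [0.5974 0.1535] [0.0151 0.0403] 71.5 [0.6113 0.154  0.2505]
0.27 96 [0.6004 0.1536] [0.0141 0.0355] 69.5 [0.612  0.154  0.2693]
zmin [0.18366755 0.18565875]
top
27
```

View pics/w6.png

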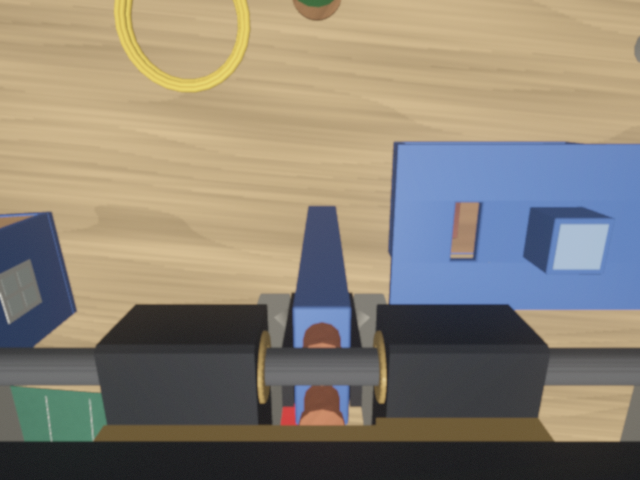

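The slot at (464,230) is visible, and the chimney hangs straight with its foot edge at (322,207). I'll go closer, 30 mm beside the slot, so that foot and slot can be compared in one image.

```bash
python3 go.py .586 .066 .268 5.4
```

```text
turn [-0.01  0.   -0.04] shift(tool, after turn) [-0.009   0.0792  0.0226] q [ 0.57  0.21 -0.06 -0.   -1.3   1.1 ]
```

Emit:
move_arm --rows "0 0 0 -0.002 0.02 0 0.005; 0 0 0 -0.004 0.03 0 0.005; 0 0 0 -0.003 0.02 0.01 0.005; 0 0 0 0 0.009 0.008 0.005; 0 0 0 0 0 0.004 0.005; 0 0 0 0 0 0 0.005; 0 0 0 0 0 0 0.005"

```text
t: 18.62
eef_pos: [0.5864, 0.0659, 0.2687]
ee_rot: [-3.142, -0.0, 0.093]
force: [-0.1, -0.7, -0.2]
width: 0.0182
gripper_force: 25.0
```

Run:
```python
from roof import *
s=arm.get_state(); print(s["eef_pos"],np.degrees(s["ee_rot"]))
im,d,P,K,W=cloud("wrist"); cv2.imwrite("pics/w7.png",im); np.save("w7.npy",P); np.save("W7.npy",W)
slotpx(im,P,K,W,110)
k=(np.abs(P[...,2]-.136)<.01)&(cv2.inRange(cv2.cvtColor(im,cv2.COLOR_BGR2HSV),(100,60,20),(135,255,255))>0)
q=P[k]; c,sz,g=cv2.minAreaRect(q[:,:2].astype(np.float32)); print("roof",np.round(c,4),np.round(sz,4),g,np.median(q[:,2]))
# chimney face points in tool frame
T=R.from_euler('xyz',s["ee_rot"]).inv().apply(P.reshape(-1,3)-s["eef_pos"]).reshape(P.shape)
for a in np.arange(.0,.125,.01):
    k=(np.abs(T[...,1])<.015)&(abs(T[...,2]-a)<.005)&(T[...,0]>0)&(T[...,0]<.035); w=T[k]
    if len(w)>10: print(round(a,3),len(w),np.round(np.median(w,0),4),"y",np.round(np.percentile(w[:,1],[1,99]),4))
c=im[130:370,260:560]; cv2.imwrite("pics/w7c.png",cv2.resize(c,(750,600)))
```

```text
[0.58644789 0.06589742 0.26871013] [-1.79998456e+02 -1.51683455e-02  5.32995263e+00]
hole [475. 244.] [ 0.5855 -0.0426] [0.0381 0.0383] 5.33
hole [364. 227.] [0.5908 0.0377] [0.0452 0.0213] 5.33
roof [ 0.5947 -0.0132] [0.1296 0.2103] 5.336449146270752 0.13598067434290706
0.0 615 [ 0.0227  0.0003 -0.0004] y [-0.0147  0.0147]
0.01 385 [ 0.0228 -0.0012  0.0094] y [-0.0136  0.0106]
0.02 305 [ 0.0228 -0.0016  0.0199] y [-0.0101  0.0073]
0.03 259 [ 0.0228 -0.0016  0.03  ] y [-0.0101  0.0072]
0.04 215 [ 0.0227 -0.0017  0.0399] y [-0.0101  0.0073]
0.05 202 [ 0.0227 -0.0017  0.0497] y [-0.01    0.0072]
0.06 169 [ 0.0227 -0.0012  0.06  ] y [-0.0101  0.0072]
0.07 147 [ 0.0228 -0.0017  0.07  ] y [-0.01    0.0073]
0.08 135 [ 0.0227 -0.0017  0.0795] y [-0.0101  0.0072]
0.09 121 [ 0.0227 -0.0011  0.0896] y [-0.01    0.0072]
0.1 97 [ 0.0227 -0.0017  0.0999] y [-0.0102  0.0073]
0.11 52 [ 0.0226 -0.0014  0.1073] y [-0.01    0.0071]
```

View pics/w7c.png

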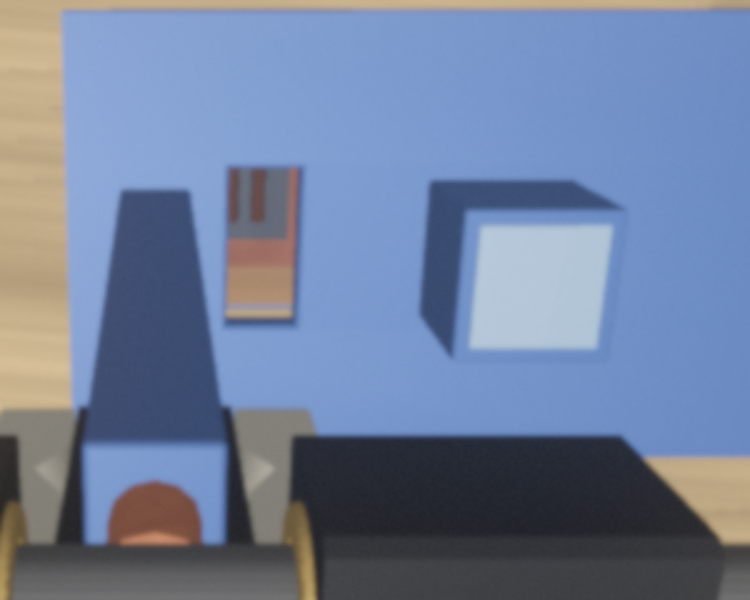

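The crop shows the slot open over the hearth at crop (262,245), and the chimney beside it with its foot edge at (155,190). I'll refine the slot edges with intensity profiles.

Run:
```python
from roof import *
im=cv2.imread("pics/w7.png"); W=np.load("W7.npy"); K,_=cam("wrist"); s=arm.get_state()
def w(u,v,z=.136):
    r=W[:3,:3]@[(u-K[0,2])/K[0,0],(v-K[1,2])/K[1,1],1]; X=W[:3,3]+r*((z-W[2,3])/r[2]); return R.from_euler('xyz',s["ee_rot"]).inv().apply(X-s["eef_pos"])
print("cam in tool",R.from_euler('xyz',s["ee_rot"]).inv().apply(W[:3,3]-s["eef_pos"]))
for v in(205,225,245): print(v,[(u,*map(int,im[v,u])) for u in list(range(346,355))+list(range(374,384))])
print(362,[(v,*map(int,im[v,362])) for v in list(range(192,201))+list(range(252,264))])
for p in((351,225),(378,225),(362,196),(362,259)): print(p,np.round(w(*p),4))
```

```text
cam in tool [ 0.08001762 -0.00141109 -0.14991982]
205 [(346, 212, 163, 134), (347, 212, 163, 134), (348, 211, 161, 133), (349, 203, 153, 125), (350, 176, 129, 108), (351, 133, 101, 102), (352, 93, 84, 103), (353, 78, 77, 103), (354, 80, 78, 97), (374, 120, 108, 109), (375, 115, 109, 127), (376, 106, 109, 146), (377, 102, 106, 147), (378, 110, 100, 130), (379, 130, 97, 98), (380, 161, 113, 90), (381, 187, 135, 106), (382, 202, 151, 120), (383, 207, 156, 126)]
225 [(346, 211, 162, 133), (347, 211, 161, 132), (348, 208, 159, 130), (349, 197, 147, 121), (350, 173, 129, 113), (351, 139, 115, 121), (352, 120, 111, 128), (353, 117, 112, 130), (354, 115, 111, 128), (374, 111, 110, 138), (375, 106, 112, 154), (376, 103, 112, 158), (377, 108, 106, 147), (378, 126, 98, 112), (379, 157, 110, 91), (380, 181, 129, 101), (381, 199, 148, 117), (382, 207, 156, 125), (383, 208, 157, 127)]
245 [(346, 210, 161, 131), (347, 210, 160, 131), (348, 203, 154, 126), (349, 184, 140, 122), (350, 153, 133, 140), (351, 125, 136, 161), (352, 113, 138, 170), (353, 112, 139, 172), (354, 111, 138, 171), (374, 113, 139, 171), (375, 112, 138, 169), (376, 114, 130, 157), (377, 126, 112, 124), (378, 150, 108, 93), (379, 177, 125, 97), (380, 195, 143, 113), (381, 204, 153, 123), (382, 207, 155, 125), (383, 207, 155, 124)]
362 [(192, 211, 162, 133), (193, 211, 162, 133), (194, 210, 160, 130), (195, 202, 152, 123), (196, 176, 129, 109), (197, 132, 100, 102), (198, 90, 81, 100), (199, 77, 77, 103), (200, 75, 76, 103), (252, 164, 151, 157), (253, 156, 154, 162), (254, 142, 162, 180), (255, 136, 162, 182), (256, 127, 141, 156), (257, 120, 107, 110), (258, 122, 86, 73), (259, 143, 97, 75), (260, 170, 118, 90), (261, 190, 138, 108), (262, 203, 151, 122), (263, 208, 157, 127)]
(351, 225) [0.0037 0.0193 0.1328]
(378, 225) [0.0037 0.0382 0.1328]
(362, 196) [0.0243 0.0264 0.1328]
(362, 259) [-0.0216  0.0277  0.1328]
```

Emit:
move_arm --rows "0 0 0 0 0.012 0 0.005; 0 0 0 0.0005 0.012 0 0.005; 0 0 0 0 0.006 0 0.005; 0 0 0 0 0 0 0.005; 0 0 0 0 0 0.006 0.005; 0 0 0 0 0 0.006 0.005; 0 0 0 0 0 0 0.005; 0 0 0 0 0 0 0.005"

```text
t: 19.68
eef_pos: [0.5895, 0.0356, 0.2566]
ee_rot: [3.141, 0.0, 0.093]
force: [0.1, 0.7, -1.0]
width: 0.0179
gripper_force: 25.0
```

```bash
python3 go.py .5897 .0361 .1756 5.33
python3 - <<'E'
from roof import *
for n in("wrist","scene"):
    im,d,P,K,W=cloud(n); cv2.imwrite(f"pics/{n}8.png",im)
a=cv2.imread("pics/wrist8.png")[150:350,240:440]; b=cv2.imread("pics/scene8.png")[150:350,180:380]
cv2.imwrite("pics/c8.png",np.hstack([cv2.resize(a,(400,400)),cv2.resize(b,(400,400))]))
E
```

```text
turn [ 0.01  0.   -0.02] shift(tool, after turn) [ 0.0002 -0.0005  0.081 ] q [ 0.39  0.21 -0.15  0.   -1.22  1.27]
```

View pics/c8.png

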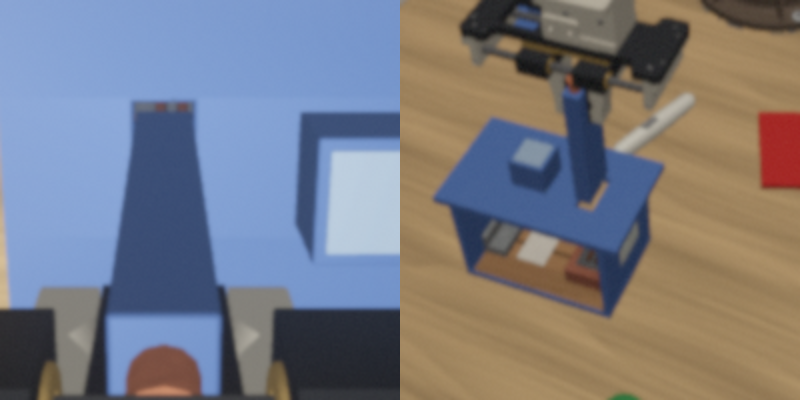

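The left crop shows the foot centred on the slot, with the slot's far end just visible at (165,105). Lowering slowly while watching the force.

Emit:
move_arm --rows "0 0 0 0 -0.0004 0.003 0.005; 0 0 0 0 0 0.003 0.005; 0 0 0 0 0 0.003 0.005; 0 0 0 0 0 0.003 0.005; 0 0 0 0 0 0 0.005; 0 0 0 0 0 0 0.005"

```text
t: 20.52
eef_pos: [0.5895, 0.0359, 0.2447]
ee_rot: [3.142, -0.0, 0.092]
force: [-0.4, 0.3, 0.5]
width: 0.0183
gripper_force: 25.0
```

Emit:
move_arm --rows "0 0 0 0 0 0.003 0.005; 0 0 0 0 0 0.003 0.005; 0 0 0 0 0 0.003 0.005; 0 0 0 0 0 0 0.005; 0 0 0 0 0 0 0.005"

```text
t: 21.15
eef_pos: [0.5895, 0.0358, 0.2356]
ee_rot: [3.142, -0.0, 0.092]
force: [0.6, -0.5, -1.0]
width: 0.018
gripper_force: 25.0
```

Emit:
move_arm --rows "0 0 0 0 0 0.005 0.005; 0 0 0 0 0 0.005 0.005; 0 0 0 0 0 0.005 0.005; 0 0 0 0 0 0.005 0.005; 0 0 0 0 0 0.005 0.005; 0 0 0 0 0 0.005 0.005; 0 0 0 0 0 0 0.005; 0 0 0 0 0 0 0.005"

```text
t: 22.15
eef_pos: [0.5896, 0.0359, 0.2057]
ee_rot: [3.142, -0.0, 0.092]
force: [0.9, 0.5, -0.9]
width: 0.0178
gripper_force: 25.0
```

Emit:
move_arm --rows "0 0 0 0 0 0.005 0.005; 0 0 0 0 0 0.005 0.005; 0 0 0 0 0 0.005 0.005; 0 0 0 0 0 0.005 0.005; 0 0 0 0 0 0.005 0.005; 0 0 0 0 0 0.005 0.005; 0 0 0 0 0 0 0.005; 0 0 0 0 0 0 0.005"

```text
t: 23.15
eef_pos: [0.5896, 0.0359, 0.1758]
ee_rot: [3.142, -0.0, 0.092]
force: [0.7, 0.1, -0.3]
width: 0.0182
gripper_force: 25.0
```

Emit:
move_arm --rows "0 0 0 0 0 0 0.005; 0 0 0 0 0 0 0.005; 0 0 0 0 0 0 0.005; 0 0 0 0 0 0 0.005"

```text
t: 23.65
eef_pos: [0.5894, 0.0359, 0.1756]
ee_rot: [-3.142, -0.0, 0.092]
force: [0.2, 0.2, 0.2]
width: 0.018
gripper_force: 25.0
```

Run:
```python
from roof import *
s=arm.get_state(); print(s["eef_pos"],s["force"],s["gripper_force"])
for n in("scene","wrist"):
    im,d,P,K,W=cloud(n); cv2.imwrite(f"pics/{n}9.png",im)
    k=(np.abs(P[...,2]-.136)<.01)&(np.hypot(P[...,0]-.592,P[...,1]+.015)<.14)&(cv2.inRange(cv2.cvtColor(im,cv2.COLOR_BGR2HSV),(100,60,20),(135,255,255))>0)
    q=P[k]; c,sz,g=cv2.minAreaRect(q[:,:2].astype(np.float32)); print(n,"roof",np.round(c,4),np.round(sz,4),g,np.median(q[:,2]))
    A=np.c_[q[:,:2],np.ones(len(q))]; print("tilt",np.round(np.linalg.lstsq(A,q[:,2],rcond=None)[0],4))
cv2.imwrite("pics/c9.png",cv2.resize(cv2.imread("pics/scene9.png")[150:350,180:380],(500,500)))
```

```text
[0.58943144 0.03586233 0.17563764] [0.238378   0.18308839 0.21051823] 24.998179078102112
scene roof [ 0.5986 -0.013 ] [0.1331 0.211 ] 5.555972576141357 0.13517002703162956
tilt [-0.0041 -0.0009  0.1378]
wrist roof [ 0.5948 -0.013 ] [0.13   0.2106] 5.30267333984375 0.1359653438683847
tilt [-0.0043 -0.      0.1387]
```

View pics/c9.png

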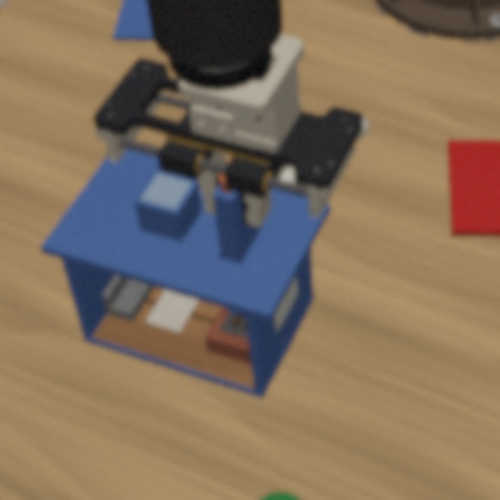

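The chimney is through the slot at crop (235,225), the roof still lies flat where it was, and there is no contact force. Handing in.

```bash
python3 -c "
from station import arm
print(arm.job_done())"
```

```text
the job is handed in; nothing more can be done
None
```

The roof lies flat and square on both walls, let go; the chimney is held still and upright through its slot, foot about 30 mm above the hearth by the arm's reading; the job is handed in, no verdict shown.

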